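# Seat the cutter cartridge in the brake lathe's setting block

## Robot

A 7-joint arm with a two-finger parallel gripper is mounted at the origin on the work surface. World frame = base frame: x ahead of the robot, y to its left, z up, the work surface at z = 0. Lengths are in m, angles in rad, forces in N, time in s.
With the tool pointing down it reaches from about 0.4 to 0.85 m from the base axis. Payload 6.9 kg.
Tool frame: the origin (TCP) lies midway between the tips of the shut fingers; the grasp point (between the pads) lies behind it (ctrl.pinch_z is the z of the grasp point in the tool frame, in m); z points along the fingers, y is the line along which they close (so a half turn about z gives the same grasp; the last joint's range is limited). The gripper opens to 85 mm and grips with 20 to 120 N. Pads are 22 mm wide; open, the fingers measure 114 mm over their backs; the gripper's body (76 mm by 85 mm) begins 54 mm behind the grasp point. The pads swing forward as they close: fully open they stand 13 mm farther back than shut.
Start: joints at [-1.145, 0.507, -0.238, 1.5, 0.126, 1.149, -0.155], TCP at [0.197, 0.593, 0.231] pointing down, gripper open.
Joint ranges: [-3.08, 3.08], [-0.24, 2.05], [-1.43, 1.35], [0, 2.5], [-1.52, 4.66], [0.17, 1.96], [-2.89, 2.89]. Speed limits (rad/s): [2.39, 2.39, 3.14, 3.14, 3.14, 3.14, 3.14].

## Interface

Orientations are given as a unit quaternion [w, x, y, z].
In Python, from station import ctrl, get_state, vision, ticket, models gives the robot as it stands. Calls block until the motion is done:
- ctrl.movep(position, orientation): joint-space move of the TCP to a pose.
- ctrl.movel(position, frame=None, max_speed=0.15): straight line of the TCP; frame=None keeps the orientation; max_speed is the mean speed in m/s.
- ctrl.set_joints(angles): joint-space move.
- ctrl.ungrasp() and ctrl.close_gripper(force=None): open the fingers fully, or close them until they stop; force is the grip in N (None keeps the last).
- ctrl.pause(seconds).
- ctrl.ik(position, orientation): joint angles nearest the present ones, or None.
- get_state(): the state.
- vision.grab_frame(name): name is "side" or "top" or "wrist"; returns (picture, depth): 480x640x3 uint8, blue, green, red; 480x640 float32, m along the optical axis (not along the pixel's ray), 0 where there is no reading.
- vision.camera_info(name): a dict with "mtx" (3x3 intrinsics, pixels), "R" (3x3) and "t" (3): a world point X has camera coordinates R X + t; the wrist camera has in their place "hand_eye" (4x4, takes a point from camera to tool coordinates, whose origin is the TCP and whose axes are the flange's). Camera axes: x right, y down, z forward; pixel columns grow to the right and rows downward; lengths in m; the calibration is good to about 2 mm. A picture is of the moment at which its call begins: read the wrist's pose just before it. camera_info takes no time and is no camera call.
A pose or a line that the arm cannot do raises ctrl.Unreachable and nothing moves.
- ticket.close_job(): hands the job in; it is judged then, once.
Trained networks look in the newest picture that a camera, given by its name, has taken for a name from the list of things; names that differ only in an ending like _2 or _b are one class to them, and where a whole thing is asked for, a point or a joint stands for the part that bears it (a point fixed in the world has none). Each returns a list of dicts, best first, with "p" (0 to 1); they miss things now and then, are a little off and sometimes report something else, mostly with a low value. They report only what shows in the picture. A call takes as long as a camera call. They do not tell look-alikes from the thing itself.
- models.recognise(camera, target): "point" ([column, row] in pixels, amid what is visible of it).
- models.masks_of(camera, target): "mask" (480x640 bool, what is visible of it) and "point" ([column, row] in pixels, amid what is visible of it).
The state is a dict: "time": time; "qpos": joint angles; "qd": joint speeds; "tau": joint torques, N m; "tcp_pos": TCP position; "eef_rot": TCP orientation; "contact_force": force on the tool from outside, world axes, zero at the start; "wrist_torque": the same for the moment, N m; "width": finger opening in m; "gripper_force": force on a finger pad.
Only numpy, scipy, OpenCV 4.12 (cv2) and the standard library are available. Lean on these libraries where they do the work, as an engineer would, in place of code of your own. Each camera call takes 0.05 s, during which the arm holds its last target. There are 200 camera calls.

## Task

Load the blue cutter cartridge into the setting block: set it in the pocket with its nose in the slot, then press it fully home against the sprung shoes until its top is flush with the block, and let go. Leave the other things on the bench where they are.

Things in the scene. Friction and masses are not known exactly. Their poses are not given: they have to be found in the camera images.
- cartridge: Loose cutter cartridge, 0.35 kg: blue block 90 (x) x 44 (y) x 36 (z) mm, flat top with two flat screws and a white stripe. A steel nose, 18 mm long and 16 mm wide, sticks out of its +x end, 20 to 34 mm above the underside. Origin: centre of the 90 x 44 x 36 block, half-way up. x points to the nose, z up. Starts upright on the bench, well clear of the block.
- pocket (a point): Centre of the pocket's mouth, level with the block's top; x points to the slotted end, z up. The pocket is 94 (x) x 48 (y) mm and 36 mm deep, flat-floored, with a 4 mm 45-degree chamfer round the mouth: the cartridge has 2 mm play on each side and is flush when on the floor, its origin then 18 mm below this point.
- setting_block: Dark steel block, 138 (x) x 92 (y) x 46 (z) mm, fixed to the bench; the pocket is in the middle of its top. Ears with bolts, up to 14 mm high, reach 25 mm beyond both short ends. Origin at the centre of its underside, axes as the pocket's. Fingers gripping the cartridge's long sides meet the block's top before it is home, so press the last part from above with the gripper shut.
- slot (a point): Middle of the slot, at the block's top, in the wall at the pocket's +x end, 58 mm from the pocket's centre. The slot is 24 mm wide and 24 mm deep and open above; it takes the cartridge's nose, so the cartridge goes in one way round only.
- shoe_l (a joint): Sprung brass shoe, 40 mm long, in the middle of the pocket's +y wall: 0 = standing 4 mm out into the pocket, 0.0045 m = pushed into the wall. Its face slopes from about 6 to 16 mm below the block's top, then is upright. The two shoes hold the cartridge by friction wherever it is left: its weight does not sink it, it must be pushed to the floor with 5 to 16 N, most at the slopes.
- shoe_r (a joint): The same shoe in the pocket's -y wall.
- rotor: Bystander: brake rotor lying flat, 240 mm across, 48 mm high, 4.5 kg; origin at the centre of its underside.
- cleaner_can: Bystander: upright can, 66 mm across, 170 mm high; origin at the centre of its underside.
- cone: Bystander: steel centring cone standing on its base, 84 mm across, 55 mm high; origin at the centre of its underside.
- wrench: Bystander: a wrench 180 mm long lying flat on the bench; x along it.
Not all that is in view belongs to the job. Several things look just like the cartridge: the one meant starts farthest to the robot's left.

How it is judged:
By the outcome, as a careful person would: the job done as asked, in the order asked, and still so for the second after the job is handed in, with the robot touching nothing.
It also fails if it takes over 56 s, if anything falls off the work surface, if the arm or the gripper's body presses on something with over 40 N, if the wrist force passes 120 N, or if a joint passes its speed limit or range.

## Working session

There is one attempt and no reset: what is moved stays moved. The work goes in short steps, each a Python script; the robot and the scene stay as the last script left them, time stands still between calls to the robot, and variables do not carry over. Pictures are saved under pics/ and viewed, at most 10 in all, crops included, and the job is handed in when it is done.

```bash
mkdir -p pics; ls
python3 - <<'E'
from station import ctrl,get_state,vision,models
import cv2,numpy as np
ims=[]
for c in ("side","top"):
    im,d=vision.grab_frame(c); i=vision.camera_info(c); K=np.array(i["mtx"]);R=np.array(i["R"]);t=np.array(i["t"])
    for n in ("cartridge","setting_block","slot","rotor","cleaner_can"):
        for r in models.masks_of(c,n)[:5]:
            m=r["mask"]&(d>0); v,u=np.nonzero(m)
            if len(u)<10: continue
            z=d[v,u]; P=(np.linalg.inv(K)@np.vstack([u*z,v*z,z]) - t[:,None]); P=(R.T@P).T
            top=P[P[:,2]>np.percentile(P[:,2],90)-.006]
            print(c,n,round(r["p"],2),np.round(r["point"]),len(u),"med",np.round(np.median(top,0),3),"zmax",round(np.percentile(P[:,2],95),3), cv2.minAreaRect((top[:,:2]*1000).astype(np.float32)))
    ims.append(im)
cv2.imwrite("pics/a.png",cv2.resize(np.vstack(ims),(640,960))[:, :][:480]); cv2.imwrite("pics/b.png",ims[1])
s=get_state();print(s["time"],s["width"],s["eef_rot"],ctrl.pinch_z, vision.camera_info("wrist"))
E
```

```text
pics
side cartridge 0.96 [238. 304.] 948 med [ 0.348 -0.144  0.036] zmax 0.038 ((347.0009460449219, -146.2153778076172), (107.78385162353516, 44.85993194580078), 77.77297973632812)
side cartridge 0.9 [256. 246.] 909 med [0.377 0.02  0.036] zmax 0.038 ((370.3476867675781, 21.101573944091797), (108.30073547363281, 48.697139739990234), 2.3009393215179443)
side cartridge 0.78 [354. 248.] 727 med [0.617 0.015 0.036] zmax 0.038 ((617.2254028320312, 22.592815399169922), (44.31911087036133, 107.98551940917969), 7.203705787658691)
side cartridge 0.69 [304. 214.] 707 med [0.493 0.127 0.036] zmax 0.038 ((494.69415283203125, 125.26713562011719), (45.19902801513672, 108.74247741699219), 39.221168518066406)
side setting_block 0.85 [324. 312.] 3464 med [ 0.54  -0.185  0.046] zmax 0.048 ((545.34521484375, -175.59072875976562), (138.3206329345703, 96.38702392578125), 11.797330856323242)
side slot 0.63 [327. 314.] 3396 med [ 0.54  -0.186  0.046] zmax 0.048 ((545.4599609375, -176.00033569335938), (138.74862670898438, 95.61560821533203), 12.46783447265625)
side rotor 0.9 [345. 442.] 10062 med [ 0.578 -0
[... 1934 characters left out ...]
25, -173.33657836914062), (138.1749267578125, 93.25477600097656), 12.022271156311035)
0.6 0.08546016926274856 [ 9.08739023e-06  1.59717728e-01  9.87162726e-01 -5.14966857e-06] -0.0187 {'mtx': array([[376.99636647,   0.        , 324.10130744],
       [  0.        , 376.99636647, 235.68460197],
       [  0.        ,   0.        ,   1.        ]]), 'hand_eye': array([[-5.30191644e-04, -9.53021375e-01, -3.02902588e-01,
         7.75725142e-02],
       [ 9.99999371e-01, -8.04655227e-04,  7.81314949e-04,
        -6.07125445e-04],
       [-9.88341998e-04, -3.02901984e-01,  9.53021202e-01,
        -1.42688945e-01],
       [ 0.00000000e+00,  0.00000000e+00,  0.00000000e+00,
         1.00000000e+00]])}
```

View pics/a.png

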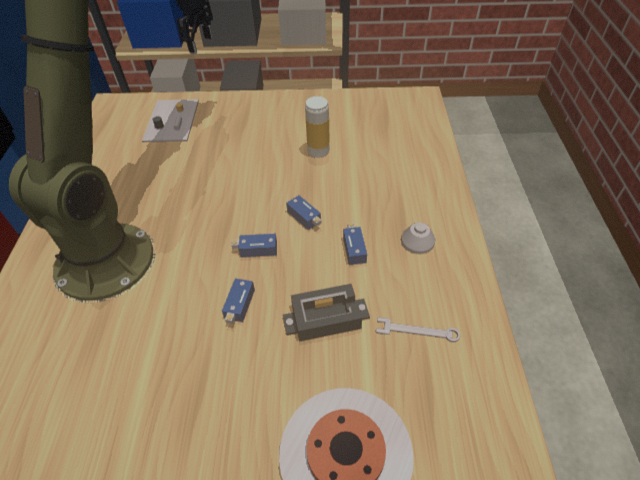

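View pics/b.png

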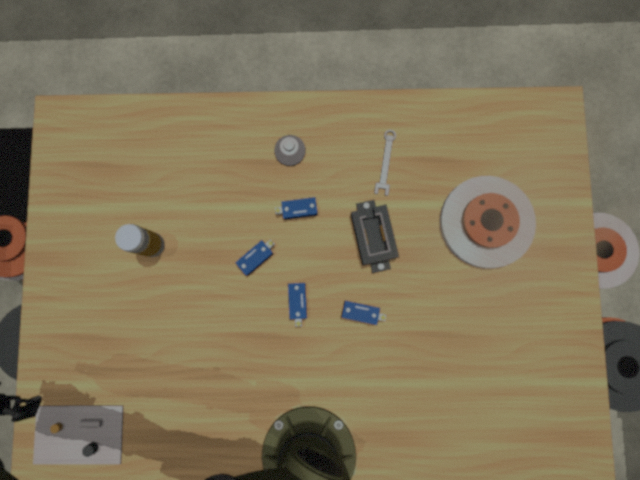

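```bash
cat > h.py <<'E'
from station import ctrl,get_state,vision,models,ticket
import cv2,numpy as np
from scipy.spatial.transform import Rotation as Ro
def q(psi): a=np.radians(psi)/2; return [0,np.cos(a),np.sin(a),0]
def u(a): a=np.radians(a); return np.array([np.cos(a),np.sin(a)])
def cloud(c):
    s=get_state(); im,d=vision.grab_frame(c); i=vision.camera_info(c); K=np.array(i["mtx"])
    v,uu=np.mgrid[:480,:640]; P=np.stack([uu*d,v*d,d],-1)@np.linalg.inv(K).T
    if c=="wrist":
        H=np.array(i["hand_eye"]); w=s["eef_rot"]; R=Ro.from_quat([w[1],w[2],w[3],w[0]]).as_matrix()
        P=(P@H[:3,:3].T+H[:3,3])@R.T+np.array(s["tcp_pos"])
    else: P=(P-np.array(i["t"]))@np.array(i["R"])
    P[d<=0]=np.nan
    return im,P
def cart(im,P,near,r=.09):
    h=cv2.cvtColor(im,cv2.COLOR_BGR2HSV)
    m=(h[...,0]>95)&(h[...,0]<130)&(h[...,1]>90)&(P[...,2]>.028)&(np.hypot(P[...,0]-near[0],P[...,1]-near[1])<r)
    return P[m]
def rect(p):
    c,(a,b),g=cv2.minAreaRect((p[:,:2]*1000).astype(np.float32))
    if a<b: g+=90; a,b=b,a
    return np.array(c)/1000,g,a,b
E
python3 - <<'E'
from h import *
B=np.array([.546,-.1745]);
for c in ("side","top"):
    im,P=cloud(c)
    for s in (1,-1):
        x=B+s*58e-3*u(11.8)
        m=np.hypot(P[...,0]-x[0],P[...,1]-x[1])<.008
        print(c,s,np.round(np.percentile(P[m][:,2],[10,50,90]),3))
for ps in (-50,130):
    for pl in (ps+61.8,ps+61.8-180):
        print(ps,pl,[None if j is None else np.round(j,2) for j in (ctrl.ik([.495,.127,.02],q(ps)),ctrl.ik([.546,-.174,.06],q(pl)))])
E
```

```text
side 1 [0.021 0.022 0.024]
side -1 [0.044 0.046 0.048]
top 1 [0.019 0.021 0.025]
top -1 [0.043 0.047 0.048]
-50 11.799999999999997 [array([ 0.18,  0.71, -0.74,  2.04,  0.77,  0.69,  2.77]), array([-0.07,  0.68,  0.54,  1.85, -0.5 ,  0.75, -0.62])]
-50 -168.2 [array([ 0.18,  0.71, -0.74,  2.04,  0.77,  0.69,  2.77]), array([ 0.32,  0.61, -0.08,  1.85,  0.07,  0.68,  1.97])]
130 191.8 [array([-0.29,  0.61, -0.01,  2.04,  0.01,  0.49,  0.39]), array([ 0.32,  0.61, -0.08,  1.85,  0.07,  0.68,  1.97])]
130 11.800000000000011 [array([-0.29,  0.61, -0.01,  2.04,  0.01,  0.49,  0.39]), array([-0.07,  0.68,  0.54,  1.85, -0.5 ,  0.75, -0.62])]
```

Run:
```python
from h import *
t=get_state()["time"]
ctrl.movep([.495,.127,.16],q(130))
im,P=cloud("wrist"); cv2.imwrite("pics/c.png",im)
p=cart(im,P,(.495,.127)); print(len(p),rect(p),np.percentile(p[:,2],[10,50,90]))
b=p[np.abs(p[:,2]-np.median(p[:,2]))<.004]; print(rect(b))
e=get_state(); print(e["time"]-t,e["time"],e["tcp_pos"],e["contact_force"])
for c in("side","top"):
    i2,P2=cloud(c); print(c,rect(cart(i2,P2,(.495,.127))))
```

```text
6410 (array([0.50346622, 0.14761783]), 130.15161895751953, 89.37380981445312, 80.0953369140625) [0.03510742 0.03599514 0.03691806]
(array([0.48925125, 0.1354855 ]), 130.25889205932617, 89.15135955810547, 42.77355194091797)
2.0583 2.7583 [0.49494789 0.12841707 0.16004605] [-0.16126947  0.05584168  0.46156119]
side (array([0.50420819, 0.12837029]), 1.757900357246399, 48.738765716552734, 35.76799011230469)
top (array([0.4888555 , 0.09915475]), 167.99334716796875, 74.97592163085938, 59.825199127197266)
```

View pics/c.png

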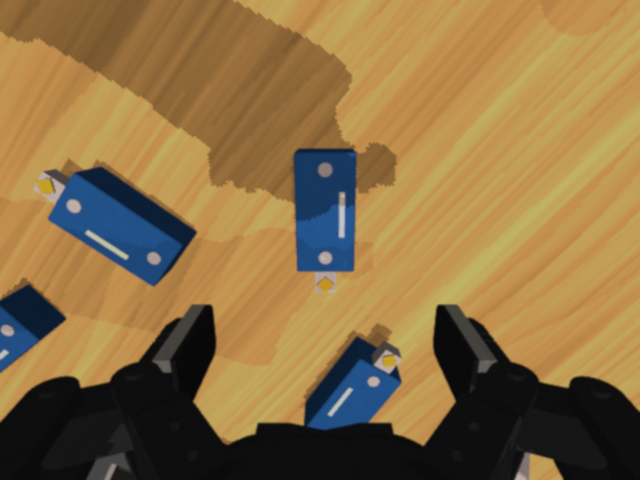

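```bash
cat >> h.py <<'E'
def blockfit(im,P,near):
    m=(np.abs(P[...,2]-.046)<.003)&(np.hypot(P[...,0]-near[0],P[...,1]-near[1])<.1)
    m=cv2.morphologyEx(m.astype(np.uint8),cv2.MORPH_OPEN,np.ones((3,3)))>0
    return rect(P[m])
def held(im,P):
    s=get_state(); tc=np.array(s["tcp_pos"])
    h=cv2.cvtColor(im,cv2.COLOR_BGR2HSV)
    m=(h[...,0]>95)&(h[...,0]<130)&(h[...,1]>90)&(np.abs(P[...,2]-tc[2]-.02)<.03)&(np.hypot(P[...,0]-tc[0],P[...,1]-tc[1])<.09)
    p=P[m]; z=np.percentile(p[:,2],80); p=p[np.abs(p[:,2]-z)<.004]
    return z-tc[2],rect(p),tc,len(p)
E
python3 - <<'E'
from h import *
c=[.4893,.1355]
ctrl.movep([*c,.07],q(130.2)); ctrl.movel([*c,.014],max_speed=.08)
ctrl.close_gripper(60); s=get_state(); print(s["width"],s["gripper_force"],s["contact_force"],s["tcp_pos"])
ctrl.movel([*c,.13],max_speed=.12)
B=np.array([.546,-.1745])+.09*u(11.8)
ctrl.movep([*B,.2],q(191.9))
im,P=cloud("wrist"); cv2.imwrite("pics/d.png",im)
print(blockfit(im,P,(.546,-.1745))); print(held(im,P)); s=get_state(); print(s["time"],s["width"],s["contact_force"])
E
```

```text
0.04270928815718177 61.35788440704346 [-0.77527038  0.46926755  6.52497059] [0.48958631 0.13562282 0.01463671]
(array([ 0.54755304, -0.17285538]), 11.895642280578613, 131.8580322265625, 92.34318542480469)
(np.float64(0.02159067871403414), (array([ 0.63275488, -0.15508545]), 12.080495834350586, 88.6806640625, 44.61516571044922), array([ 0.63396086, -0.15386682,  0.19944482]), 22327)
7.0917 0.0424277463178892 [-0.74251383  0.10922659 -3.81776904]
```

View pics/d.png

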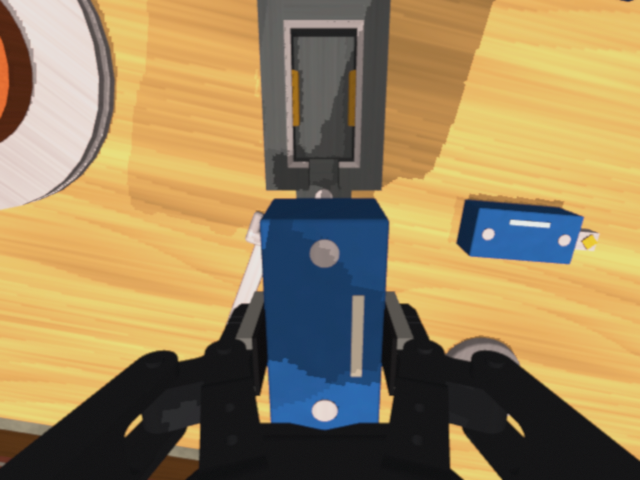

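Run:
```python
from h import *
B=np.array([.545,-.1740])+.1*u(11.9)
ctrl.movel([*B,.26],max_speed=.15)
im,P=cloud("wrist"); cv2.imwrite("pics/e.png",im)
r=blockfit(im,P,(.545,-.174)); print(r); h=held(im,P); print(h)
d=P[...,:2]-r[0]; U=u(11.9); V=np.array([-U[1],U[0]]); x=d@U; y=d@V
m=(abs(x)<.052)&(abs(y)<.03)&(P[...,2]<.02); print("floor x",np.percentile(x[m],[.5,99.5]),"y",np.percentile(y[m],[1,99]),"z",np.median(P[m][:,2]))
m=(x>.052)&(x<.066)&(abs(y)<.03)&(P[...,2]<.035); print("slot y",np.percentile(y[m],[2,98]))
print(get_state()["time"], h[2][:2]-r[0])
```

```text
(array([ 0.54461279, -0.17318718]), 11.897478103637695, 137.914794921875, 92.20578002929688)
(np.float64(0.02241769308024444), (array([ 0.64150275, -0.15315102]), 12.309710502624512, 88.99677276611328, 44.48536682128906), array([ 0.6420736 , -0.15283528,  0.25871382]), 22304)
floor x [-0.04677379  0.04730674] y [-0.02386019  0.02375838] z 0.010050051314111158
slot y [-0.01203376  0.01161298]
7.7 [0.0974608 0.0203519]
```

Run:
```python
from h import *
T=np.array([.5446,-.1732])+.0008*u(11.9)
ctrl.movep([*T,.11],q(191.9)); ctrl.pause(.3)
s=get_state(); e=T-s["tcp_pos"][:2]; print("err",e,s["contact_force"]); T=T+e
f0=s["contact_force"]
for z in (.066,.06,.056,.052,.049,.047,.045,.043):
    ctrl.movel([*T,z],max_speed=.05); s=get_state(); f=s["contact_force"]-f0
    print(z,np.round(s["tcp_pos"],4),np.round(f,1),round(s["width"],4))
    if f[2]>22 or np.hypot(*f[:2])>12: break
im,P=cloud("wrist"); cv2.imwrite("pics/f.png",im); print(held(im,P)); print(s["time"])
```

```text
err [-0.00111848 -0.00014175] [ 0.26873289  0.6823277  -3.27215342]
0.066 [ 0.5445 -0.1732  0.0663] [ 0.6 -1.  -0.1] 0.043
0.06 [ 0.544  -0.1731  0.0597] [-0.9 -1.4 -0.1] 0.0427
0.056 [ 0.5441 -0.1731  0.0557] [-0.2 -0.2 -0.1] 0.0427
0.052 [ 0.5441 -0.1731  0.0517] [-1.3 -0.9 -0.3] 0.0427
0.049 [ 0.5446 -0.1734  0.049 ] [ 1.2 -1.5 -1.2] 0.0427
0.047 [ 0.5448 -0.1733  0.0477] [ 0.7 -1.2  7.2] 0.0429
0.045 [ 0.5452 -0.1733  0.0461] [-0.2 -0.5 11.5] 0.0426
0.043 [ 0.5454 -0.1734  0.0444] [-0.6 -0.6 13.5] 0.0429
(np.float64(0.021878064414745713), (array([ 0.54416986, -0.1741308 ]), 12.087121963500977, 88.50028228759766, 44.38780975341797), array([ 0.54543942, -0.17341066,  0.04436402]), 22488)
11.55
```

View pics/f.png

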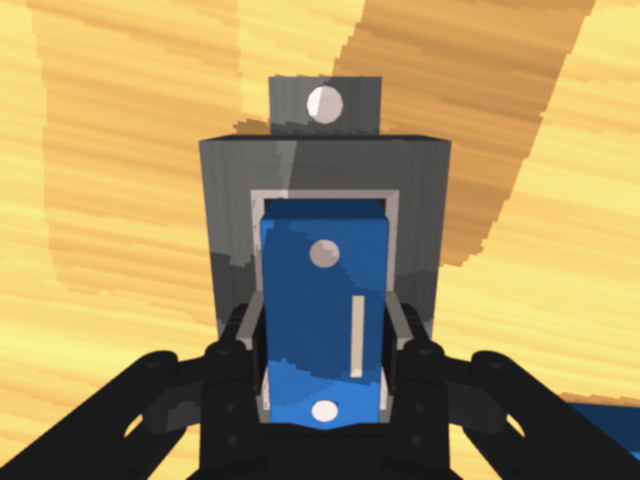

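Run:
```python
from h import *
ctrl.ungrasp(); s=get_state(); print(s["width"],s["contact_force"],s["tcp_pos"])
ctrl.movel([.5446,-.1733,.13],max_speed=.12); ctrl.close_gripper(40); ctrl.pause(.2)
im,P=cloud("wrist"); p=cart(im,P,(.5446,-.1733),.07); p=p[p[:,2]>np.percentile(p[:,2],80)-.005]; print(rect(p),np.percentile(p[:,2],[5,50,95]))
s=get_state(); f0=s["contact_force"]; e=np.array([.5446,-.1733])-s["tcp_pos"][:2]; print(e)
T=np.array([.5446,-.1733])+e
ctrl.movel([*T,.075],max_speed=.12)
for z in np.arange(.068,.038,-.002):
    ctrl.movel([*T,z],max_speed=.04); s=get_state(); f=s["contact_force"]-f0
    print(round(z,3),np.round(s["tcp_pos"],4),np.round(f,1))
    if f[2]>26 or np.hypot(*f[:2])>15: break
print(s["time"])
```

```text
0.08551793804499931 [ 0.5956869  -0.81712244  0.51242085] [ 0.54416604 -0.17309559  0.0428211 ]
(array([ 0.53631079, -0.16221317]), 12.218339920043945, 77.98648834228516, 69.42826080322266) [0.06502375 0.0661152  0.06730751]
[-4.83470274e-06  1.41276155e-05]
0.068 [ 0.5446 -0.1733  0.0681] [0.8 0.  0.9]
0.066 [ 0.5449 -0.1733  0.0662] [ 1.2 -0.6  1.5]
0.064 [ 0.5449 -0.1734  0.0642] [0.6 0.3 2.6]
0.062 [ 0.545  -0.1738  0.0623] [ 1.1 -1.1  4.2]
0.06 [ 0.5449 -0.1738  0.0602] [ 1.9 -2.7  4.8]
0.058 [ 0.5448 -0.1737  0.0581] [ 2.6 -2.9  3.9]
0.056 [ 0.5448 -0.1735  0.0561] [ 2.3 -2.3  5.3]
0.054 [ 0.5447 -0.1734  0.054 ] [ 1.8 -3.4  4.1]
0.052 [ 0.5447 -0.1733  0.052 ] [ 2.2 -3.2  4.3]
0.05 [ 0.5446 -0.1732  0.05  ] [ 2.2 -2.   5.3]
0.048 [ 0.5446 -0.1732  0.0479] [ 1.3 -1.3  4.9]
0.046 [ 0.5447 -0.1733  0.0461] [ 2.1 -2.6  5.8]
0.044 [ 0.5447 -0.1733  0.046 ] [-3.7 -0.7 24.8]
0.042 [ 0.5448 -0.1733  0.0459] [-8.5  0.8 42.5]
18.175
```

Run:
```python
from h import *
ctrl.movel([.5447,-.1733,.08],max_speed=.08)
B=np.array([.5446,-.1732]); T=B+.04*u(11.9)
ctrl.movel([*T,.2],max_speed=.15); ctrl.pause(.2)
im,P=cloud("wrist"); cv2.imwrite("pics/g.png",im)
U=u(11.9);V=np.array([-U[1],U[0]]);d=P[...,:2]-B;x=d@U;y=d@V
for xx in(-.035,0,.035):
  print([round(float(np.nanmedian(P[...,2][(abs(x-xx)<.006)&(abs(y-yy)<.004)])),4) for yy in(-.035,-.016,.016,.035)])
s=get_state();print(s["time"],s["contact_force"])
```

```text
[0.046, 0.046, 0.0461, 0.0461]
[0.0459, 0.0461, 0.0464, 0.0461]
[0.2716, 0.2402, 0.2439, 0.2723]
20.0417 [-0.1993722   0.0882996   0.99695277]
```

View pics/g.png

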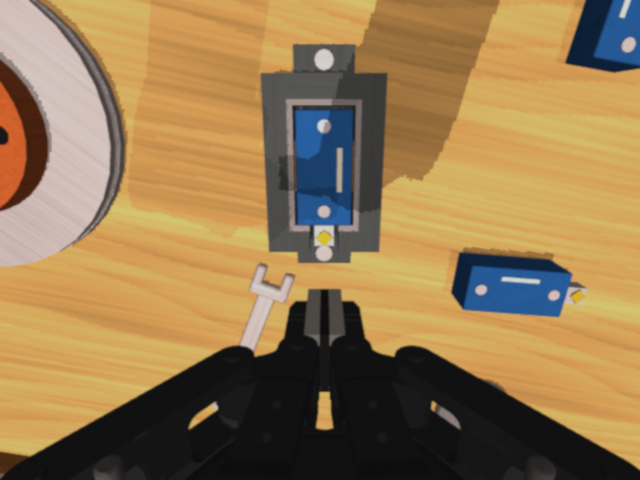

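The cartridge lies in the pocket at (323,165), with its nose in the slot at (323,238). I'll check the front end for level, then hand in.

Run:
```python
from h import *
im,P=cloud("wrist"); P[P[...,2]>.1]=np.nan
B=np.array([.5446,-.1732]);U=u(11.9);V=np.array([-U[1],U[0]]);d=P[...,:2]-B;x=d@U;y=d@V
z=[float(np.nanmedian(P[...,2][(abs(x-.037)<.004)&(abs(y-yy)<.004)])) for yy in(-.035,-.016,.016,.035)];print(z)
if max(abs(np.array(z)-.046))<.0012: print(ticket.close_job())
```

```text
[0.046109202836727425, 0.046087574411891374, 0.04605954704447618, 0.04614697979466473]
the job is handed in; nothing more can be done
None
```

The blue cartridge farthest to the robot's left is in the setting block with its nose in the slot, pressed home and released; its top measured flush with the block to within about 0.4 mm, and I handed the job in at about 20 s on the robot's clock.

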